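# Build the specimen stack on the light base

### The job

Set up the specimen on the microscope's light base, one piece at a time from the bottom up: seat the dark ring flat in the round well of the base, then the larger steel dish in the recess on top of the ring, then stand the cork post in the dish, and last put the clear cover over post and dish so that it stands level on the ring. Let go of everything and leave the small spare dish, the eyepiece and the jar where they are.

Things in the scene. Friction and masses are not known exactly. Their poses are not given: they have to be found in the camera images.
- light_base: White flat light base, 220 x 180 x 44 mm (along its x, y, z), fixed to the table on the left or the right side of the work area. Origin: centre of its underside, z up. In the middle of its top is a round well, 68 mm across and 8 mm deep, its axis through the origin; the well floor is 36 mm and the top face 44 mm above the origin.
- ring: Dark steel ring, 64 mm outer diameter, 24 mm high, loose, about 120 g. Origin: centre of its underside, z up along its axis. The bore is 40 mm across for the lower 18 mm and widens to a recess 54 mm across in the upper 6 mm, which leaves a ledge 18 mm above the origin for the dish and a top rim 5 mm wide for the cover. Lies flat, recess up.
- dish: Larger bright steel dish, round and straight-sided, 48 mm outer and 42 mm inner diameter, 22 mm high, floor 3 mm thick, loose, about 50 g. Origin: centre of its underside, z up. Stands upright.
- post: Cork specimen post on a steel foot: foot a disc 30 mm across and 6 mm high, post a cork cylinder 12 mm across up to 42 mm overall height, loose, about 50 g. Origin: centre of the foot's underside, z up. Stands upright.
- cover: Clear plastic bell cover with a black knob: round, 64 mm outer and 56 mm inner diameter, open below, inside height 46 mm, its top face 50 mm above the origin; the solid knob on top is 20 mm across and reaches from 50 to 74 mm. Loose, about 90 g. Origin: centre of its open lower rim, z up. Stands on the table with the knob up; lift it by the knob.
- spare_dish: Small spare dish of the same steel, 34 mm outer diameter, 16 mm high; not part of the job, leave it. Origin: centre of its underside.
- eyepiece: Black microscope eyepiece standing upright, up to 42 mm across, 54 mm high; leave it. Origin: centre of its underside.
- jar: Closed jar, 48 mm across, 60 mm high; leave it. Origin: centre of its underside.
There are look-alikes about, which are no part of the job. What is shaped like the cover but green is not meant.

How it is judged:
By the outcome, as a careful person would: the job done as asked, in the order asked, and still so for the second after the job is handed in, with the robot touching nothing.
It also fails if it takes over 120 s, if anything falls off the work surface, if the arm or the gripper's body presses on something with over 40 N, if the wrist force passes 120 N, or if a joint passes its speed limit or range.

### The arm

A 6-joint arm with a two-finger parallel gripper is mounted at the origin on the work surface. World frame = base frame: x ahead of the robot, y to its left, z up, the work surface at z = 0. Lengths are in m, angles in rad, forces in N, time in s.
With the tool pointing down it reaches from about 0.275 to 0.825 m from the base axis. Payload 5.2 kg.
Tool frame: the origin (TCP) lies midway between the tips of the shut fingers; the grasp point (between the pads) lies 19 mm behind it (env.grasp_offset is the distance from the TCP to the grasp point, in m); z points along the fingers, x is the direction in which the jaws open and shut, and the axes are right-handed (so a half turn about z gives the same grasp; the last joint's range is limited). The gripper opens to 93 mm and grips with 3 to 60 N. Pads are 15 mm wide; open, the fingers measure 128 mm over their backs; the gripper's body (75 mm by 188 mm) begins 65 mm behind the grasp point.
Start: joints at [1.118, 0.259, 1.535, -0, 1.348, -0.203], TCP at [0.136, 0.533, 0.219] pointing down, gripper open.
Joint ranges: [-3.14, 3.14], [-0.91, 2.08], [0.19, 2.58], [-1.22, 4.36], [0.22, 2.71], [-3.12, 3.12]. Speed limits (rad/s): [2.57, 2.57, 3.14, 3.14, 3.14, 3.14].

### API

Orientations are given as a 3x3 rotation matrix whose columns are the frame's x, y, z axes.
In Python, from cell import env, hand, kinematics, eyes gives the robot as it stands. Calls block until the motion is done:
- env.move_pose(position, orientation): joint-space move of the TCP to a pose.
- env.movel(position, feed=0.15, rot=None): straight line of the TCP; rot=None keeps the orientation; feed is the mean speed in m/s.
- env.movej(angles): joint-space move.
- hand.gripper_to(opening, grasp_force=None): finger opening in m; grasp_force is the grip in N (None keeps the last); returns when the fingers have stopped.
- env.pause(seconds).
- kinematics.inverse_kinematics(position, orientation): joint angles nearest the present ones, or None.
- eyes.snapshot(name): name is "scene" or "top" or "wrist"; returns a dict with "frame" (400x640x3 uint8, red, green, blue), "z_map" (400x640 float32, m along the optical axis (not along the pixel's ray), 0 where there is no reading), "fx", "fy", "cx", "cy" (pixels), "k1" (the pictures are not rectified: a ray, as slopes to the right and down, at radius r is drawn at 1 + k1 r^2 times it, then the intrinsics apply), "R" (3x3) and "t" (3): a world point X has camera coordinates R X + t. Camera axes: x right, y down, z forward; pixel columns grow to the right and rows downward; lengths in m; the calibration is good to about 2 mm. A picture is of the moment at which its call begins.
A pose or a line that the arm cannot do raises env.MotionError and nothing moves.
- env.hand_in(): hands the job in, once; it reports no verdict.
Readings, each from a call of its own:
- env.get_time_s(): time.
- env.get_joint_positions(): joint angles.
- env.get_joint_velocities(): joint speeds.
- env.get_joint_efforts(): joint torques, N m.
- env.get_tcp_pos(): TCP position.
- env.get_tcp_rot(): TCP orientation.
- env.get_force(): force on the tool from outside, world axes, zero at the start.
- env.get_torque(): the same for the moment, N m.
- env.get_width(): finger opening in m.
Only numpy, scipy, OpenCV 4.12 (cv2) and the standard library are available. Lean on these libraries where they do the work, as an engineer would, in place of code of your own. Each camera call takes 0.05 s, during which the arm holds its last target.

## Working session

There is one attempt and no reset: what is moved stays moved. The work goes in short steps, each a Python script; the robot and the scene stay as the last script left them, time stands still between calls to the robot, and variables do not carry over. Pictures are saved under pics/ and viewed, and the job is handed in when it is done.

```bash
ls; mkdir -p pics; cat > h.py <<'E'
import numpy as np, cv2
from cell import env, hand, kinematics, eyes
def snap(n,f):
    s=eyes.snapshot(n); cv2.imwrite(f'pics/{f}.png',s['frame'][:,:,::-1]); np.savez(f'pics/{f}.npz',**s); return s
def ray(s,u,v):
    K=np.array([[s['fx'],0,s['cx']],[0,s['fy'],s['cy']],[0,0,1.]])
    p=cv2.undistortPoints(np.array([[[u,v]]],float),K,np.array([float(s['k1']),0,0,0]))[0,0] if False else None
    xd=np.array([(u-s['cx'])/s['fx'],(v-s['cy'])/s['fy']]);x=xd.copy()
    for _ in range(30): x=xd/(1+s['k1']*(x@x))
    R=s['R'];t=s['t']
    return -R.T@t, R.T@np.array([x[0],x[1],1.])
def atz(s,u,v,z):
    c,d=ray(s,u,v); return c+d*(z-c[2])/d[2]
def atd(s,u,v):
    c,d=ray(s,u,v); return c+d*float(s['z_map'][int(round(v)),int(round(u))])
def cloud(s):
    h,w=s['z_map'].shape
    u,v=np.meshgrid(np.arange(w),np.arange(h))
    xd=np.stack([(u-s['cx'])/s['fx'],(v-s['cy'])/s['fy']],-1);x=xd.copy()
    for _ in range(30): x=xd/(1+s['k1']*(x**2).sum(-1,keepdims=True))
    d=np.concatenate([x,np.ones((h,w,1))],-1)*s['z_map'][...,None]
    return (d-s['t'])@s['R']
def load(f): 
    z=np.load(f'pics/{f}.npz'); return {k:z[k] for k in z.files}
E
python3 - <<'E'
from h import *
for n in ['scene','top','wrist']:
    s=snap(n,n+'0'); print(n,s['fx'],s['k1'],-s['R'].T@s['t'],s['R'][2])
print(env.get_time_s())
E
```

```text
pics
scene 520.9558041495814 -0.1022579856412108 [ 1.4844564  -0.29643446  0.9545156 ] [-0.68499548  0.22213196 -0.69385776]
top 397.66108602937726 0.024847870027519453 [ 0.50779361 -0.00287644  0.98273667] [ 0.10504621  0.00644623 -0.99444645]
wrist 285.1597120706234 -0.041246713477407264 [0.07155056 0.55016259 0.3847921 ] [ 0.22976351 -0.06007696 -0.97139049]
0.15
```

View pics/scene0.png

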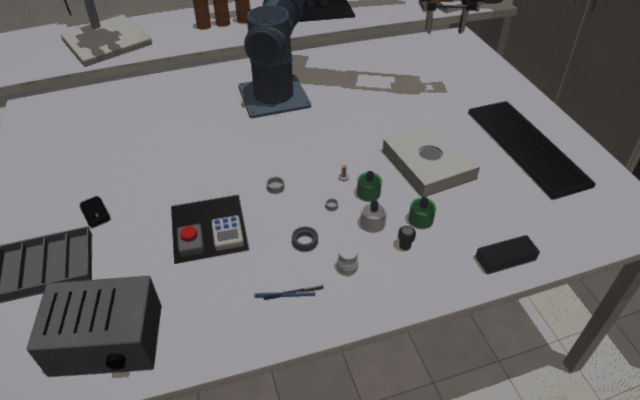

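View pics/top0.png

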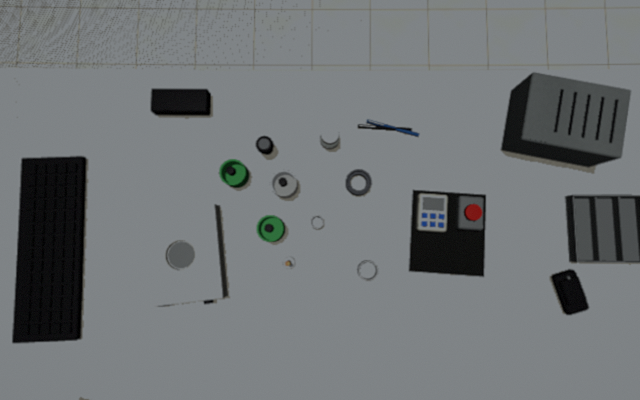

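View pics/wrist0.png

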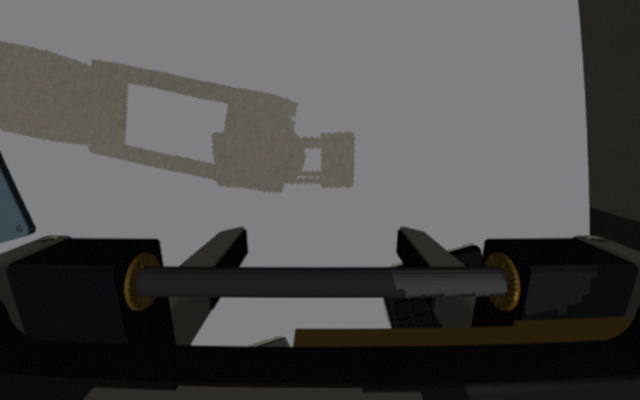

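```bash
python3 - <<'E'
from h import *
s=load('top0'); c=load('scene0')
im=cv2.imread('pics/top0.png')[110:310,140:400]; cv2.imwrite('pics/topc.png',cv2.convertScaleAbs(cv2.resize(im,None,fx=3,fy=3,interpolation=cv2.INTER_CUBIC),alpha=1.3))
im=cv2.imread('pics/scene0.png')[110:290,250:490]; cv2.imwrite('pics/scenec.png',cv2.convertScaleAbs(cv2.resize(im,None,fx=3.3,fy=3.3,interpolation=cv2.INTER_CUBIC),alpha=1.3))
for n,u,v,z in [('ring',358,182,.024),('base',180,254,.036),('dish',367,270,.022),('spare',317,222,.016),('post',288,263,.042),('cover',283,182,.074),('g',269,228,.074),('g2',236,172,.074),('jar',330,137,.06),('eye',264,144,.054)]:
    print(n,atz(s,u,v,z).round(3),atd(s,u,v).round(3))
for n,u,v,z in [('ring',305,237,.024),('base',430,153,.036),('dish',275,183,.022),('post',344,167,.042),('cover',375,205,.074)]:
    print(n,atz(c,u,v,z).round(3),atd(c,u,v).round(3))
E
```

```text
ring [ 0.657 -0.082  0.024] [ 0.661 -0.084 -0.001]
base [0.482 0.34  0.036] [0.482 0.339 0.037]
dish [ 0.446 -0.102  0.022] [ 0.445 -0.104  0.006]
spare [0.56  0.018 0.016] [0.561 0.018 0.004]
post [0.462 0.085 0.042] [0.462 0.084 0.042]
cover [0.649 0.096 0.074] [0.649 0.096 0.073]
g [0.543 0.126 0.074] [0.543 0.126 0.076]
g2 [0.672 0.205 0.074] [0.676 0.21  0.051]
jar [ 0.759 -0.013  0.06 ] [ 0.759 -0.013  0.06 ]
eye [0.744 0.144 0.054] [0.743 0.144 0.056]
ring [ 0.665 -0.084  0.024] [ 0.642 -0.078 -0.002]
base [0.477 0.34  0.036] [0.479 0.338 0.039]
dish [ 0.451 -0.105  0.022] [ 0.431 -0.101  0.003]
post [0.467 0.085 0.042] [0.47  0.084 0.045]
cover [0.661 0.096 0.074] [0.658 0.097 0.071]
```

View pics/topc.png

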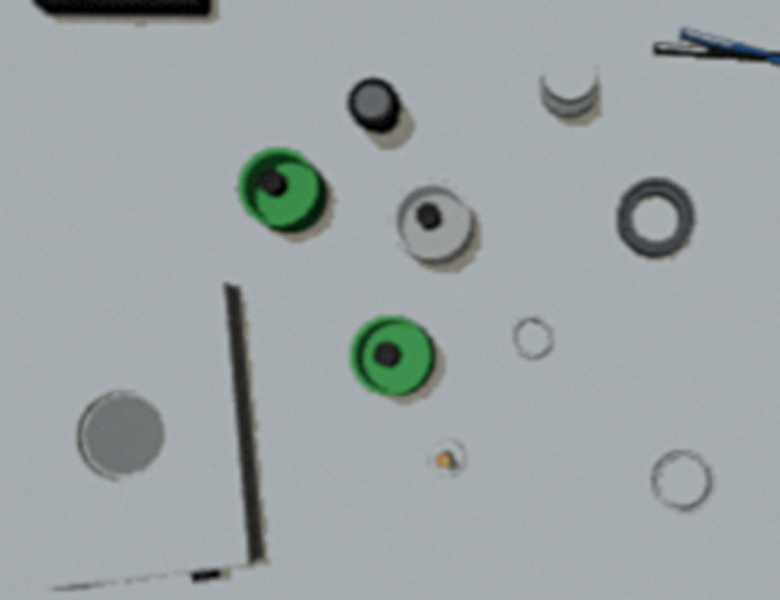

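View pics/scenec.png

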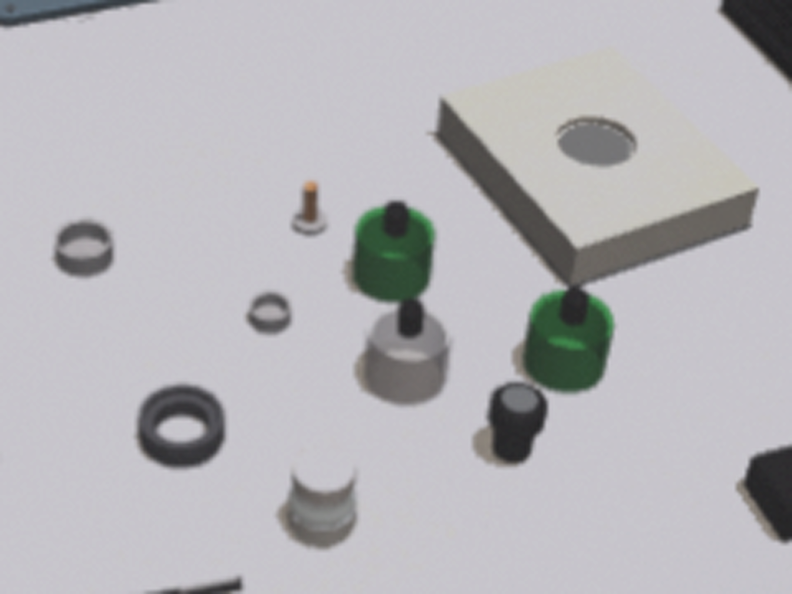

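```bash
cat >> h.py <<'E'
def rot(yaw):
    x=np.array([np.cos(yaw),np.sin(yaw),0]); z=np.array([0,0,-1.]); return np.stack([x,np.cross(z,x),z],1)
def proj(s,X):
    p=s['R']@np.asarray(X,float).T+np.asarray(s['t'])[:,None]; x=p[:2]/p[2]; r2=(x**2).sum(0); x=x*(1+s['k1']*r2)
    return np.stack([s['fx']*x[0]+s['cx'],s['fy']*x[1]+s['cy']],1)
def circ(c,r,z,n=120):
    a=np.linspace(0,2*np.pi,n,endpoint=False); return np.stack([c[0]+r*np.cos(a),c[1]+r*np.sin(a),0*a+z],1)
def fit(s,circles,c0,rng=.008):
    """circles: list of (r,z); maximise mean gradient magnitude along projected circles"""
    from scipy.ndimage import map_coordinates, gaussian_filter
    from scipy.optimize import minimize
    g=gaussian_filter(cv2.cvtColor(s['frame'],cv2.COLOR_RGB2GRAY).astype(float),.8)
    gx=cv2.Sobel(g,cv2.CV_64F,1,0);gy=cv2.Sobel(g,cv2.CV_64F,0,1)
    def f(c):
        t=0
        for r,z in circles:
            p=proj(s,circ(c,r,z)); q=proj(s,circ(c,r+.001,z)); n=q-p; n/=np.linalg.norm(n,axis=1)[:,None]
            d=map_coordinates(gx,[p[:,1],p[:,0]],order=1)*n[:,0]+map_coordinates(gy,[p[:,1],p[:,0]],order=1)*n[:,1]
            t-=np.minimum(np.abs(d),150).mean()
        return t
    best=min(((f((c0[0]+i,c0[1]+j)),i,j) for i in np.arange(-rng,rng+1e-6,.001) for j in np.arange(-rng,rng+1e-6,.001)))
    r=minimize(f,[c0[0]+best[1],c0[1]+best[2]],method='Nelder-Mead',options=dict(initial_simplex=[[c0[0]+best[1]+a,c0[1]+best[2]+b] for a,b in((0,0),(.001,0),(0,.001))],xatol=1e-5))
    return r.x,r.fun
def overlay(s,circles,c,f,box=None,k=3):
    im=s['frame'][:,:,::-1].copy(); u0,v0,u1,v1=box or (0,0,640,400)
    im=cv2.resize(im[v0:v1,u0:u1],None,fx=k,fy=k,interpolation=cv2.INTER_CUBIC)
    for r,z in circles:
        p=((proj(s,circ(c,r,z))-[u0,v0]+.5)*k-.5).round().astype(int); cv2.polylines(im,[p],True,(0,0,255),1)
    cv2.imwrite(f'pics/{f}.png',im)
E
python3 - <<'E'
from h import *
print(env.get_tcp_rot().round(3), env.get_time_s())
s=load('top0')
M={'ring':([(.032,.024),(.027,.024)],(.657,-.082)),'well':([(.034,.044),(.034,.036)],(.482,.34)),'dish':([(.024,.022),(.021,.022)],(.446,-.102)),'post':([(.006,.042)],(.462,.085)),'cover':([(.010,.074)],(.649,.096))}
for n,(c,c0) in M.items():
    print(n,*fit(s,c,c0))
for n,(c,c0) in M.items():
    if n in('ring','well','dish','cover'): print(n,'scene',*fit(load('scene0'),c,c0))
w=load('wrist0'); T=env.get_tcp_pos(); print(proj(w,[T,T-[0,0,.1],T-[0,0,.2]]))
for yaw in (0,np.pi/2,-np.pi/2,np.pi):
    q=kinematics.inverse_kinematics([.657,-.082,.12],rot(yaw)); print(yaw,None if q is None else np.round(q,2))
E
```

```text
[[ 0.247  0.969 -0.001]
 [ 0.969 -0.247 -0.001]
 [-0.001 -0.    -1.   ]] 0.15
ring [ 0.66020078 -0.08285981] -218.5949593542831
well [0.48135175 0.3403726 ] -187.3665881478966
dish [ 0.44875748 -0.09794644] -121.90926625408056
post [0.46135173 0.08043731] -83.7189645025737
cover [0.648 0.096] -150.0
ring scene [ 0.65760294 -0.08263801] -259.07246607892665
well scene [0.47702855 0.34059166] -216.38336401429825
dish scene [ 0.44765421 -0.10477638] -269.9985475198589
cover scene [0.65876612 0.094513  ] -104.23461169816724
[[320.27554261 242.14191954]
 [320.89226264 203.3441762 ]
 [321.18760695 184.79094901]]
0 [-0.29  0.53  1.37 -0.    1.24 -0.29]
1.5707963267948966 [-0.29  0.53  1.37 -0.    1.24 -1.86]
-1.5707963267948966 [-0.29  0.53  1.37 -0.    1.24  1.28]
3.141592653589793 [-0.29  0.53  1.37 -0.    1.24  2.85]
```

```bash
python3 - <<'E'
from h import *
env.move_pose([.481,.340,.22],rot(np.pi/2)); s=snap('wrist','w_well'); 
C=[(.034,.044),(.034,.036)]; c,f=fit(s,C,(.481,.340)); print(c,f); overlay(s,C,c,'w_well_o',(200,120,440,290))
env.move_pose([.659,-.083,.18],rot(np.pi/2)); s=snap('wrist','w_ring')
C=[(.032,.024),(.027,.024),(.02,.018)]; c,f=fit(s,C,(.659,-.083)); print(c,f); overlay(s,C,c,'w_ring_o',(200,120,440,290))
print(env.get_time_s())
E
```

```text
[0.48456963 0.33826484] -149.36184535561875
[ 0.6566347  -0.08116649] -288.63280463292114
3.4
```

View pics/w_well_o.png

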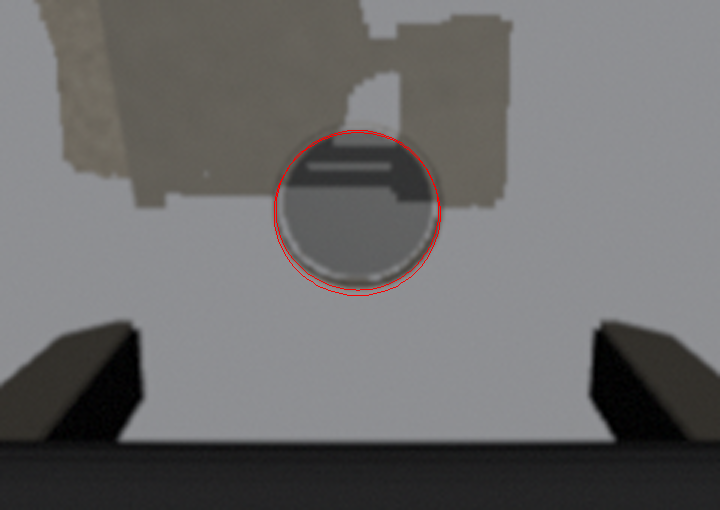

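View pics/w_ring_o.png

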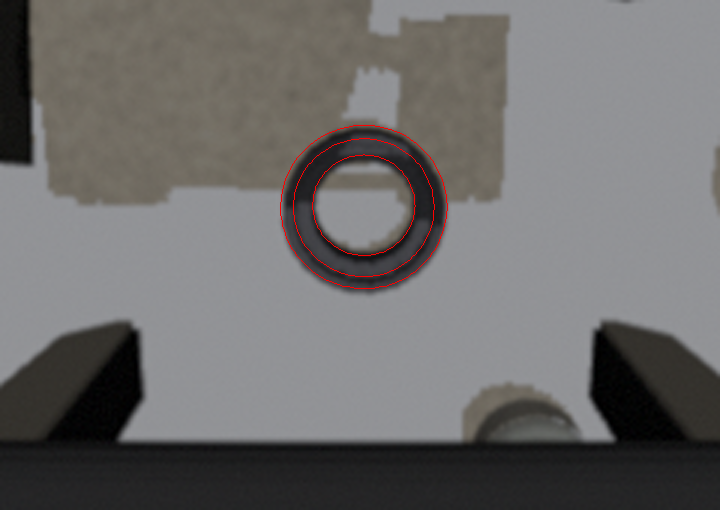

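```bash
python3 - <<'E'
from h import *
s=load('w_well')
a=[]
for z in (.044,):
  overlay(s,[(.034,.044),(.034,.036)],(.4826,.338),'o1',(265,150,375,230),7)
t=load('top0'); overlay(t,[(.034,.044),(.034,.036)],(.4814,.3404),'o2',(150,225,210,285),7)
t=load('scene0'); overlay(t,[(.034,.044),(.034,.036)],(.477,.3406),'o3',(400,125,460,185),7)
i=[cv2.imread(f'pics/o{k}.png') for k in(2,3)]
cv2.imwrite('pics/o23.png',cv2.resize(np.hstack(i),None,fx=.95,fy=.95))
# base orientation / centre from depth
P=cloud(load('top0')); m=(abs(P[...,2]-.044)<.004)&(P[...,1]>.18)&(P[...,1]<.5)&(P[...,0]>.3)&(P[...,0]<.65)
pts=P[m][:,:2].astype(np.float32); print(cv2.minAreaRect(pts),len(pts),P[m][:,2].mean())
E
```

```text
((0.5040652751922607, 0.31045281887054443), (0.2600245475769043, 0.24359296262264252), 7.473189353942871) 6551 0.044912657125954325
```

View pics/o1.png

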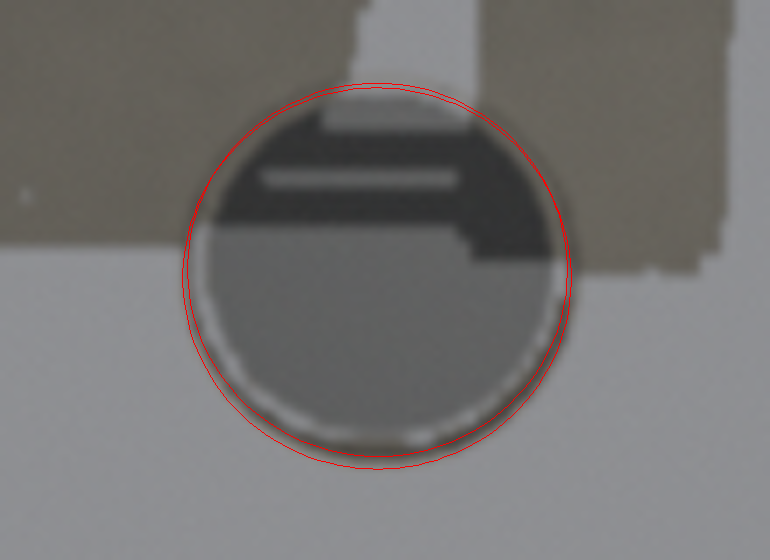

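View pics/o23.png

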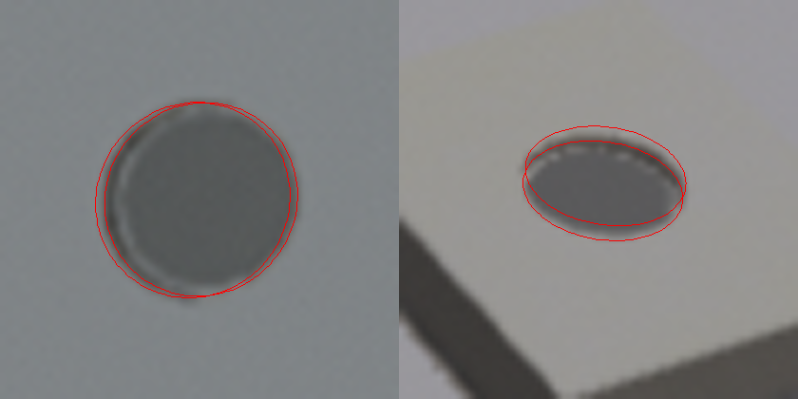

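```bash
python3 - <<'E'
from h import *
C=[(.034,.044)]
for n,c0 in (('w_well',(.4815,.338)),('top0',(.482,.340)),('scene0',(.480,.340))):
    s=load(n)
    for C2 in ([(.034,.044)],[(.0335,.044)]):
        c,f=fit(s,C2,c0,.004); print(n,c,f)
    box={'w_well':(265,150,375,230),'top0':(150,225,210,285),'scene0':(400,125,460,185)}[n]
    overlay(s,C,c,'p_'+n,box,6)
a=cv2.imread('pics/p_w_well.png');b=cv2.imread('pics/p_top0.png');d=cv2.imread('pics/p_scene0.png')
cv2.imwrite('pics/p.png',cv2.resize(np.hstack([a,cv2.copyMakeBorder(np.hstack([b,d]),0,120,0,0,0)]),None,fx=.57,fy=.57))
cv2.imwrite('pics/p_w_well.png',a)
E
```

```text
w_well [0.48299861 0.33841178] -75.64062059936529
w_well [0.48332369 0.33846092] -83.34682609701152
top0 [0.48136345 0.3385173 ] -102.15271592191652
top0 [0.48157152 0.33882608] -100.59538206852851
scene0 [0.48201889 0.33690592] -137.6212992808614
scene0 [0.48195245 0.33690296] -137.4028087758293
```

View pics/p.png

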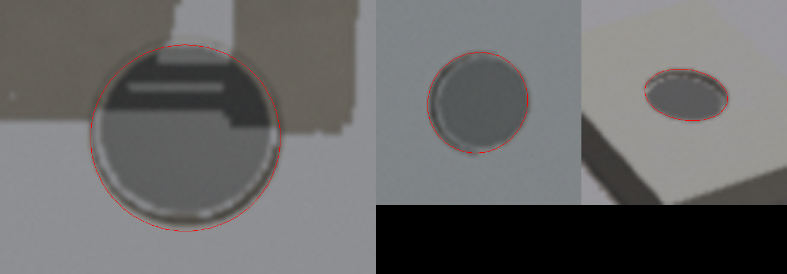

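View pics/p_w_well.png

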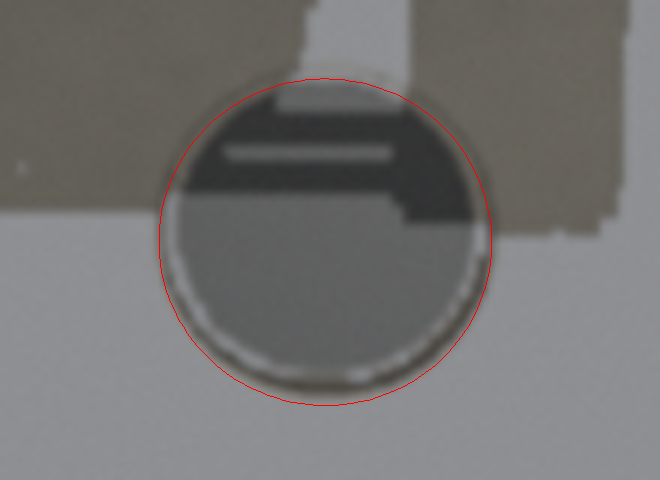

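```bash
python3 - <<'E'
from h import *
hand.gripper_to(.093,20)
env.movel([.6575,-.0815,.06]); env.movel([.6575,-.0815,.0105],feed=.08)
print(env.get_tcp_pos(),env.get_force())
hand.gripper_to(.055,20); print('w',env.get_width(),env.get_force())
env.movel([.6575,-.0815,.10]); print('w',env.get_width(),env.get_force())
s=snap('wrist','w_rh')
overlay(s,[],(0,0),'w_rh_o',(200,120,440,290))
print(env.get_time_s(),env.get_tcp_pos())
E
```

```text
[ 0.65769352 -0.08156347  0.01047759] [-0.26903002 -0.32129834  0.53423643]
w 0.06418776909814533 [-0.1495064  -0.08154626  2.21572589]
w 0.06413778259086325 [-0.47123681  0.44679    -1.94526458]
6.7167 [ 0.65642568 -0.08118123  0.09843362]
```

View pics/w_rh_o.png

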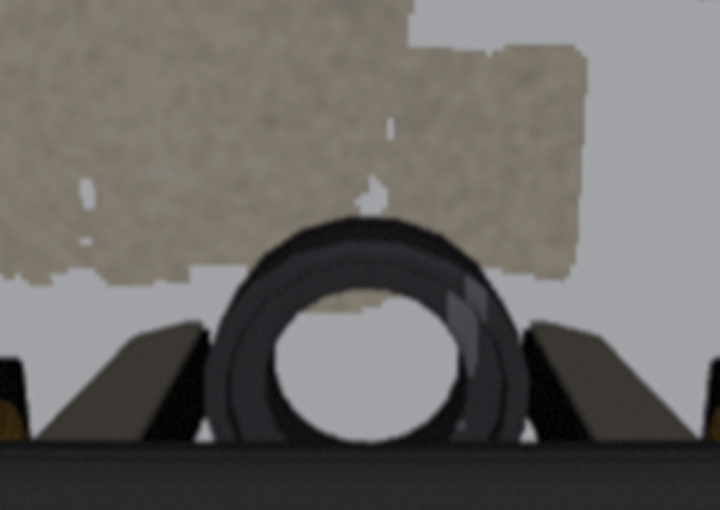

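```bash
python3 - <<'E'
from h import *
env.pause(.3)
T=env.get_tcp_pos(); print(T, env.get_tcp_rot()[:,2])
s=snap('wrist','w_rh2')
z=T[2]-.0105
C=[(.032,z),(.032,z+.024),(.027,z+.024),(.020,z+.018)]
for k,c in (('a',T[:2]),('b',T[:2]+[-.002,0])):
    overlay(s,C,c,'rh_'+k,(250,170,390,265),5)
a=cv2.imread('pics/rh_a.png');b=cv2.imread('pics/rh_b.png')
cv2.imwrite('pics/rh.png',cv2.resize(np.vstack([a,b]),None,fx=.63,fy=.63,interpolation=cv2.INTER_AREA))
print(env.get_time_s())
E
```

```text
[ 0.65715258 -0.0813994   0.09920229] [-1.26036492e-03  3.97841451e-04 -9.99999127e-01]
7.0667
```

View pics/rh_a.png

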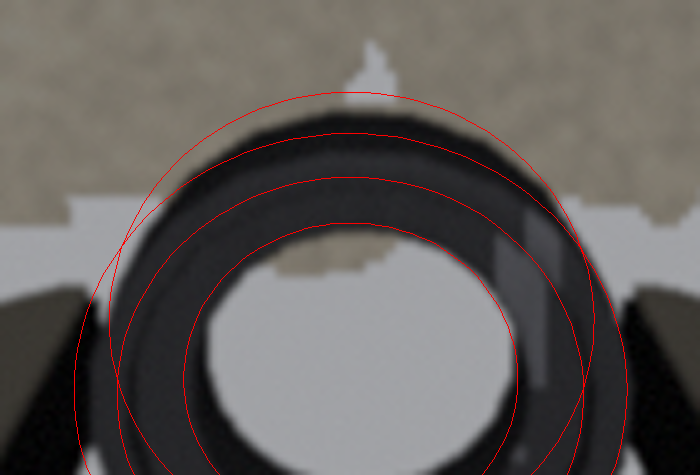

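View pics/rh_b.png

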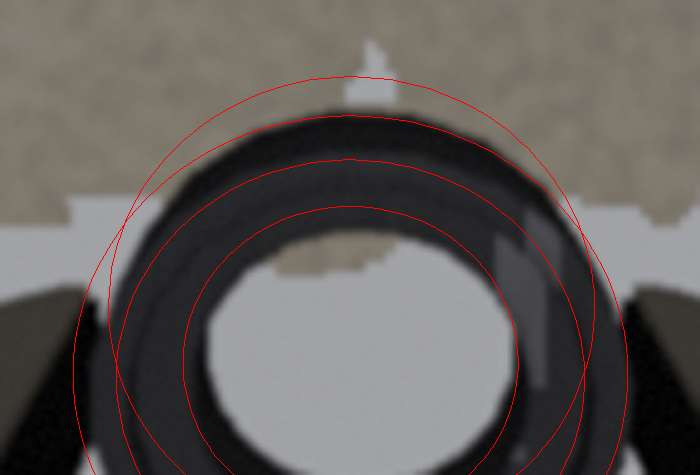

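```bash
python3 - <<'E'
from h import *
env.move_pose([.480,.338,.10],rot(np.pi/2)); env.pause(.4)
T=env.get_tcp_pos(); print(T)
s=snap('scene','s_rh'); t=snap('top','t_rh'); w=snap('wrist','w_rh3')
z=T[2]-.0105
C=[(.032,z),(.032,z+.024)]
overlay(s,C,T[:2],'s_rh_o',(380,90,480,165),8)
overlay(t,C,T[:2],'t_rh_o',(130,200,230,275),8)
overlay(w,[(.034,.044)],(.481,.3385),'w_rh_o3',(200,120,440,290),3)
print(env.get_time_s())
E
```

```text
[0.4802504  0.33768296 0.09994386]
9.2833
```

View pics/s_rh_o.png

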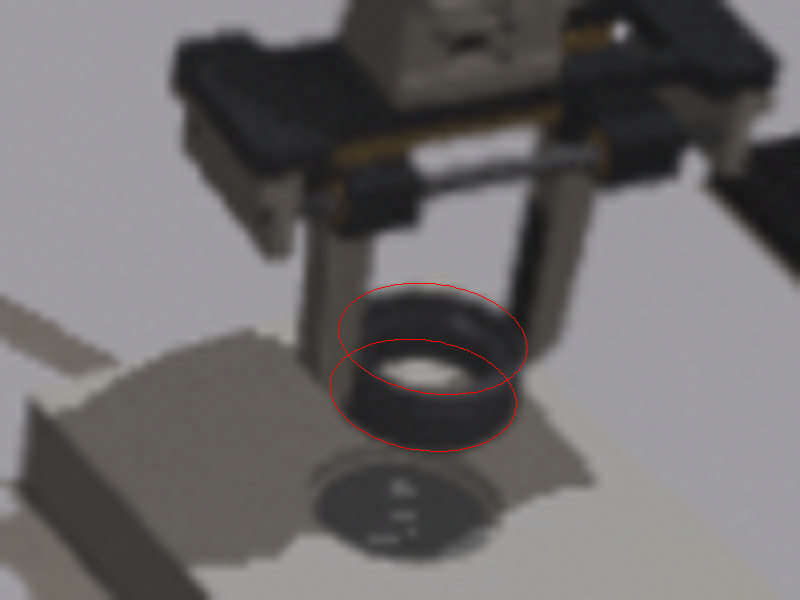

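View pics/t_rh_o.png

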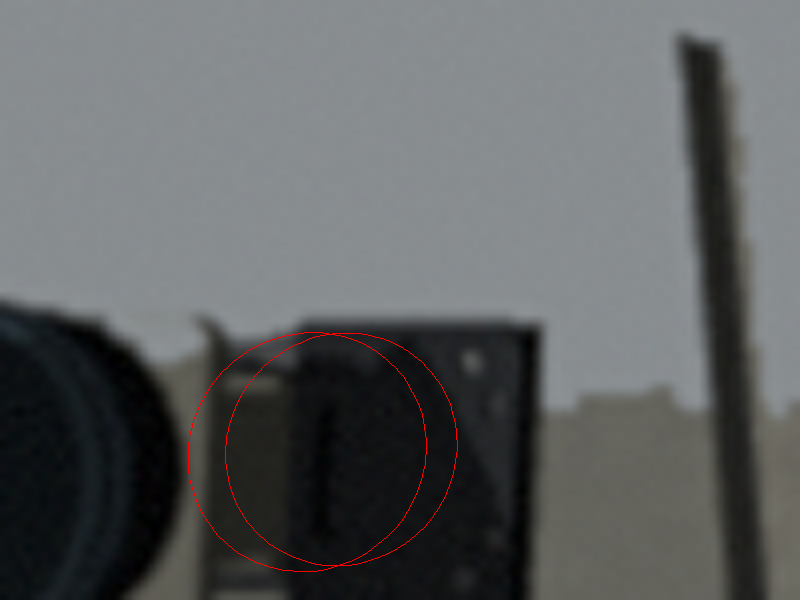

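View pics/w_rh_o3.png

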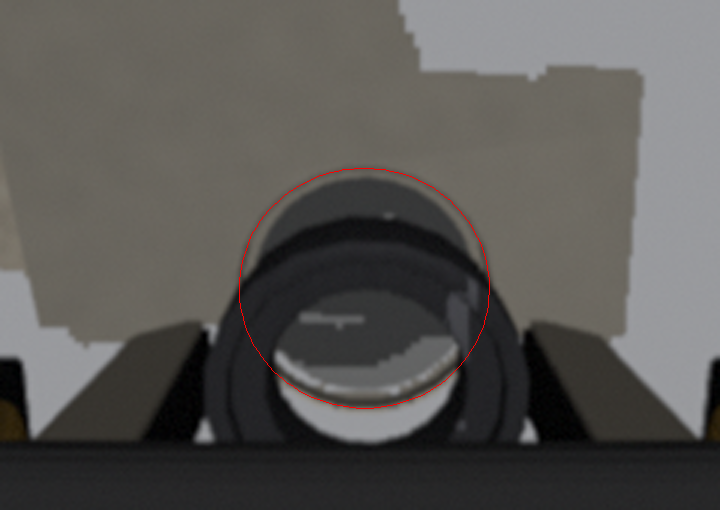

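```bash
python3 - <<'E'
from h import *
env.movel([.480,.3373,.0575],feed=.08); env.pause(.3)
T=env.get_tcp_pos(); print(T,env.get_force())
s=snap('scene','s_rh4'); w=snap('wrist','w_rh4')
overlay(s,[],T[:2],'s_rh4_o',(395,120,465,180),10)
overlay(w,[],T[:2],'w_rh4_o',(250,170,390,265),5)
print(env.get_time_s())
E
```

```text
[0.48029587 0.3374736  0.05803018] [-0.81699393  0.13879248 -1.25406011]
10.3667
```

View pics/s_rh4_o.png

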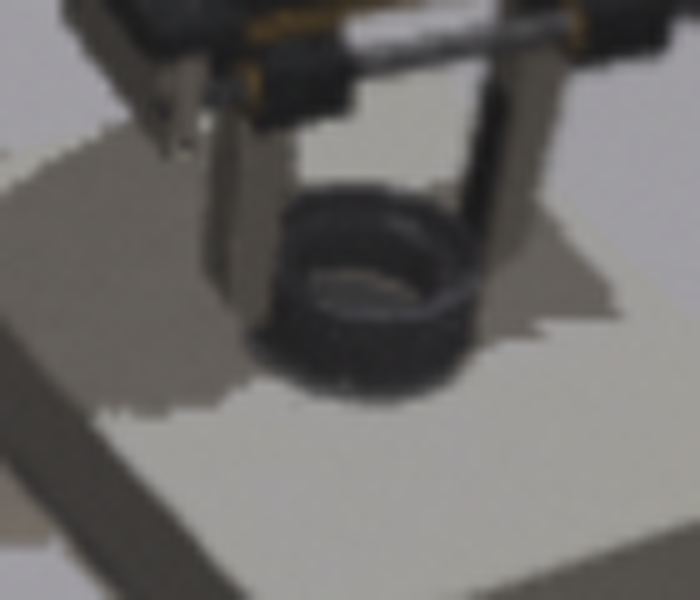

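View pics/w_rh4_o.png

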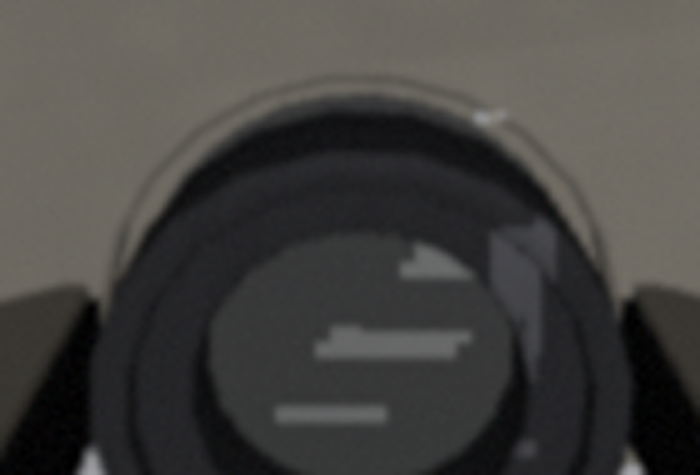

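```bash
python3 - <<'E'
from h import *
s=load('w_rh4');c=np.array([.4803,.3375])
for off in (0,.0025):
  for r,z in((.032,.0475),(.034,.044),(.034,.042),(.035,.044),(.036,.044),(.034,.036)):
    p=(proj(s,circ(c+[off,.0012],r,z,720))-[250,170]+.5)*5-.5
    print(off,r,z,'top',p[:,1].min().round(1),'left',p[:,0].min().round(1),'right',p[:,0].max().round(1))
E
```

```text
0 0.032 0.0475 top 92.7 left 118.3 right 603.3
0 0.034 0.044 top 72.2 left 107.7 right 613.9
0 0.034 0.042 top 69.5 left 110.2 right 611.3
0 0.035 0.044 top 64.5 left 100.3 right 621.3
0 0.036 0.044 top 56.8 left 92.8 right 628.8
0 0.034 0.036 top 61.6 left 117.5 right 604.0
0.0025 0.032 0.0475 top 112.1 left 119.1 right 602.6
0.0025 0.034 0.044 top 91.3 left 108.5 right 613.1
0.0025 0.034 0.042 top 88.4 left 111.0 right 610.6
0.0025 0.035 0.044 top 83.7 left 101.1 right 620.5
0.0025 0.036 0.044 top 76.0 left 93.7 right 627.9
0.0025 0.034 0.036 top 80.0 left 118.3 right 603.3
```

```bash
python3 - <<'E'
from h import *
T=env.get_tcp_pos(); 
env.movel([.4780,.3373,.0565],feed=.05); env.pause(.3)
T=env.get_tcp_pos(); print(T,env.get_force())
w=snap('wrist','w_rh5')
overlay(w,[],T[:2],'w_rh5_o',(250,170,390,265),5)
print(env.get_time_s())
E
```

```text
[0.47803966 0.33730084 0.05649951] [-0.15974809 -0.40797451 -1.20557322]
10.9667
```

View pics/w_rh5_o.png

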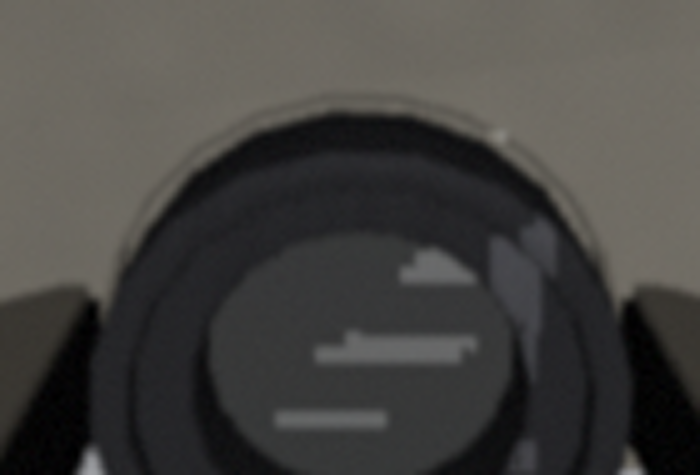

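```bash
python3 - <<'E'
from h import *
f0=env.get_force()
for z in (.0535,.0515,.0495,.0480,.0472):
    env.movel([.4780,.3373,z],feed=.04); f=env.get_force(); print(z,env.get_tcp_pos().round(4),(f-f0).round(2))
    if abs(f-f0).max()>12: break
print(env.get_time_s())
E
```

```text
0.0535 [0.4778 0.3372 0.0532] [-0.39  1.63 -0.62]
0.0515 [0.4779 0.3372 0.0513] [-0.37  0.82 -0.12]
0.0495 [0.4779 0.3373 0.0494] [ 0.09  0.32 -0.64]
0.048 [0.4779 0.3372 0.0479] [-0.48  0.6  -0.43]
0.0472 [0.478  0.3373 0.0472] [-1.54  0.47 -1.49]
12.2167
```

```bash
python3 - <<'E'
from h import *
hand.gripper_to(.085); print(env.get_width(),env.get_force())
env.movel([.4780,.3373,.15],feed=.15)
env.movel([.4780,.3373,.19]);env.pause(.3)
w=snap('wrist','w_rs'); T=env.get_tcp_pos();print(T)
C=[(.032,.060),(.027,.060)]
c,f=fit(w,C,(.4795,.3385),.005); print(c,f); overlay(w,C+[(.034,.044)],c,'w_rs_o',(250,130,390,240),5)
P=cloud(w); 
a=np.linspace(0,6.28,24,endpoint=False)
for r in(.030,.0235): 
    p=proj(w,circ(c,r,.06,24)).round().astype(int); print(P[p[:,1],p[:,0],2].round(4))
# next dish
env.move_pose([.449,-.101,.18],rot(np.pi/2)); env.pause(.3); w=snap('wrist','w_d'); C=[(.024,.022),(.021,.022),(.024,0)]
c,f=fit(w,C[:2],(.449,-.101),.006); print('dish',c,f); overlay(w,C,c,'w_d_o',(250,130,390,240),5)
print(env.get_time_s())
E
```

```text
0.08508107985467869 [-0.07186606 -0.24763159  0.43496276]
[0.47767809 0.33712174 0.18920353]
[0.47716736 0.33857869] -163.6606258799702
[0.0599 0.0609 0.0612 0.0603 0.0593 0.06   0.0595 0.0604 0.0588 0.0593
 0.0523 0.0524 0.0499 0.0478 0.0599 0.0599 0.0619 0.0603 0.0604 0.0607
 0.0615 0.0603 0.0603 0.0605]
[0.0547 0.0552 0.0556 0.0542 0.0553 0.055  0.0544 0.0549 0.0547 0.0551
 0.054  0.0537 0.0526 0.0559 0.0548 0.0555 0.0545 0.0554 0.0541 0.0548
 0.0555 0.0543 0.0543 0.0554]
dish [ 0.44316995 -0.1006933 ] -201.4520929792148
16.3667
```

View pics/w_rs_o.png

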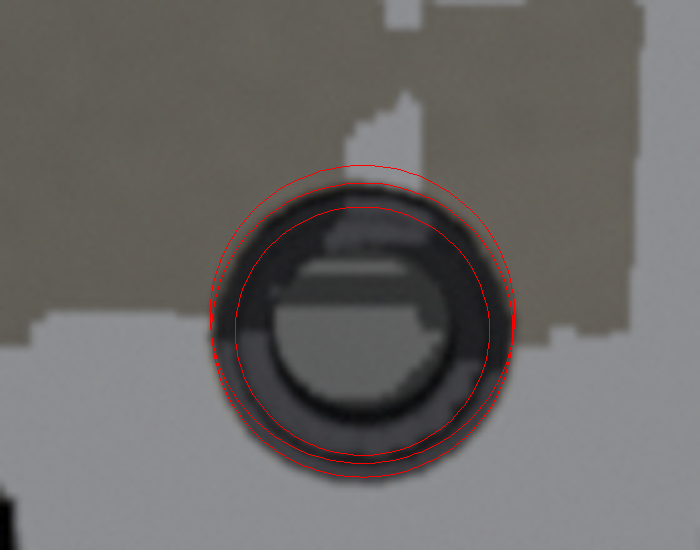

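View pics/w_d_o.png

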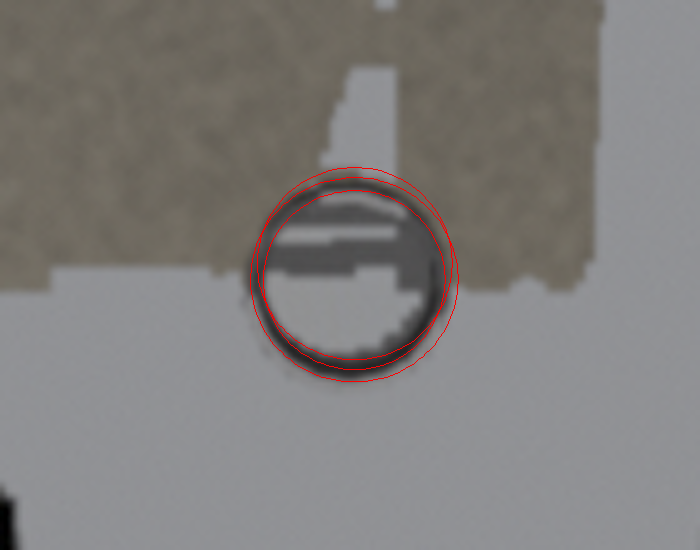

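```bash
python3 - <<'E'
from h import *
w=load('w_rs'); d=load('w_d')
print(atz(w,250+364/5,130+333.5/5,.06))
print(atz(d,250+347.5/5,130+276/5,.022))
c,f=fit(d,[(.024,.022)],(.446,-.101),.005); print(c,f)
for c in [(.446,-.101)]:
    overlay(d,[(.024,.022),(.021,.022)],atz(d,250+347.5/5,130+276/5,.022),'w_d_o2',(280,150,360,215),9)
E
```

```text
[0.47766139 0.33943515 0.06      ]
[ 0.4424533 -0.1017017  0.022    ]
[ 0.44282563 -0.10190258] -115.15920191444911
```

View pics/w_d_o2.png

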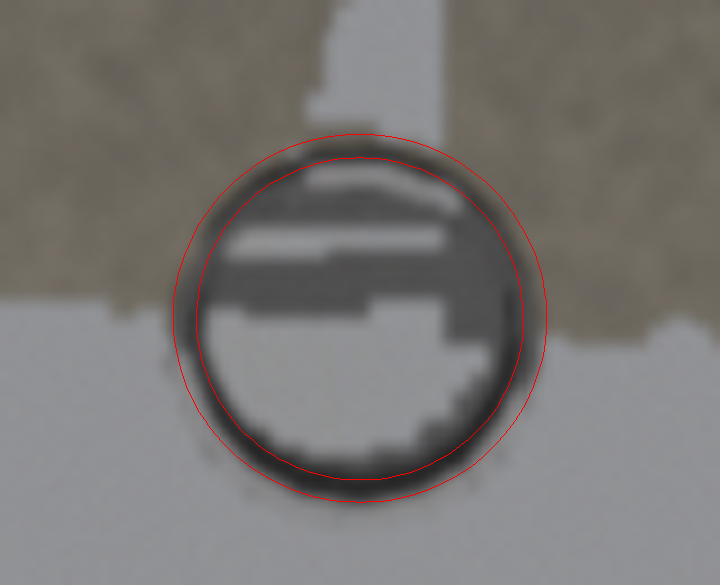

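```bash
python3 - <<'E'
from h import *
p=[.4432,-.1025]
hand.gripper_to(.075,15)
env.movel(p+[.06]); env.movel(p+[.0095],feed=.08)
print(env.get_tcp_pos(),env.get_force())
hand.gripper_to(.040,15); print('w',env.get_width())
env.movel(p+[.12]); print('w',env.get_width())
env.move_pose([.478,.3373,.12],rot(np.pi/2))
env.movel([.478,.3373,.054+.0095+.010],feed=.1); env.pause(.3)
T=env.get_tcp_pos(); print(T,env.get_force())
w=snap('wrist','w_dh'); overlay(w,[],T[:2],'w_dh_o',(250,150,390,265),5)
print(env.get_time_s())
E
```

```text
[ 0.44353879 -0.10264839  0.00979793] [-0.08742862 -0.61421573  0.21691877]
w 0.04745506115771445
w 0.04745225631060666
[0.47834407 0.33750769 0.07414525] [ 0.02892869  0.145666   -0.93393222]
22.5667
```

View pics/w_dh_o.png

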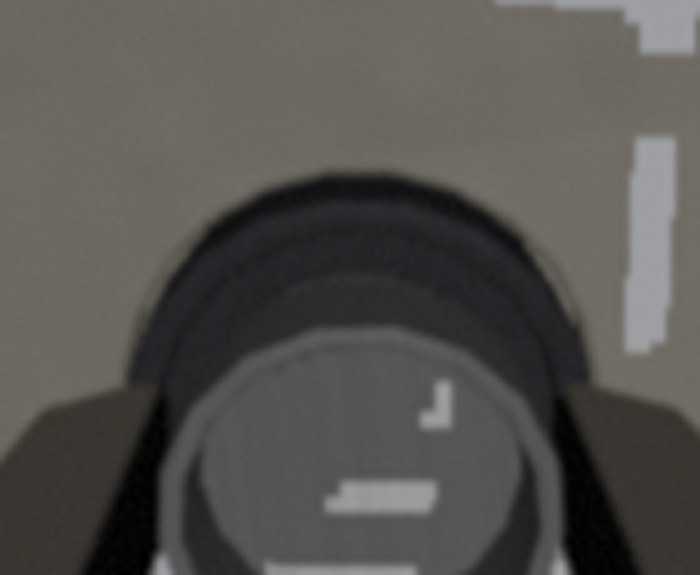

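```bash
python3 - <<'E'
from h import *
w=load('w_dh'); c=np.array([.4783,.3375])
for off in(0,.002,.004):
  for r,z in((.032,.036),(.032,.06),(.027,.06),(.024,.0646),(.024,.0866),(.021,.0866)):
    p=(proj(w,circ(c+[off,.0015],r,z,720))-[250,150]+.5)*5-.5
    print(off,r,z,'top',p[:,1].min().round(1),p[:,0].min().round(1),p[:,0].max().round(1))
E
```

```text
0 0.032 0.036 top 155.3 149.7 574.2
0 0.032 0.06 top 186.2 124.3 600.3
0 0.027 0.06 top 224.1 161.5 563.1
0 0.024 0.0646 top 254.8 179.6 545.2
0 0.024 0.0866 top 300.8 156.6 569.0
0 0.021 0.0866 top 326.4 182.4 543.3
0.002 0.032 0.036 top 168.9 150.2 573.7
0.002 0.032 0.06 top 201.4 124.9 599.7
0.002 0.027 0.06 top 239.1 162.0 562.6
0.002 0.024 0.0646 top 270.1 180.1 544.7
0.002 0.024 0.0866 top 317.9 157.3 568.4
0.002 0.021 0.0866 top 343.4 182.9 542.7
0.004 0.032 0.036 top 182.4 150.7 573.3
0.004 0.032 0.06 top 216.6 125.6 599.1
0.004 0.027 0.06 top 254.0 162.6 562.1
0.004 0.024 0.0646 top 285.3 180.6 544.2
0.004 0.024 0.0866 top 334.9 157.9 567.8
0.004 0.021 0.0866 top 360.3 183.5 542.2
```

```bash
python3 - <<'E'
from h import *
f0=env.get_force()
for z in (.070,.067,.0655,.0645,.0640):
    env.movel([.4778,.3373,z],feed=.04); f=env.get_force(); print(z,env.get_tcp_pos().round(4),(f-f0).round(2))
    if abs(f-f0).max()>8: break
hand.gripper_to(.065); print(env.get_width())
env.movel([.4778,.3373,.19],feed=.15);env.pause(.2)
w=snap('wrist','w_ds'); overlay(w,[],(0,0),'w_ds_o',(260,150,380,245),6)
env.move_pose([.4645,.083,.15],rot(np.pi/2)); env.pause(.3); w=snap('wrist','w_p'); overlay(w,[(.006,.042),(.015,.006)],env.get_tcp_pos(),'w_p_o',(240,130,400,265),5)
print(env.get_tcp_pos(),env.get_time_s())
E
```

```text
0.07 [0.4775 0.3372 0.0697] [-0.06  0.67 -0.1 ]
0.067 [0.4776 0.3372 0.0667] [-0.67  0.56 -0.61]
0.0655 [0.4777 0.3373 0.0654] [-0.48  0.46 -0.3 ]
0.0645 [0.4778 0.3373 0.0645] [ 0.1  -0.01  0.79]
0.064 [0.4778 0.3373 0.064 ] [-0.23  0.38  0.11]
0.06495129922568857
[0.46459453 0.08370034 0.15001996] 26.9583
```

View pics/w_ds_o.png

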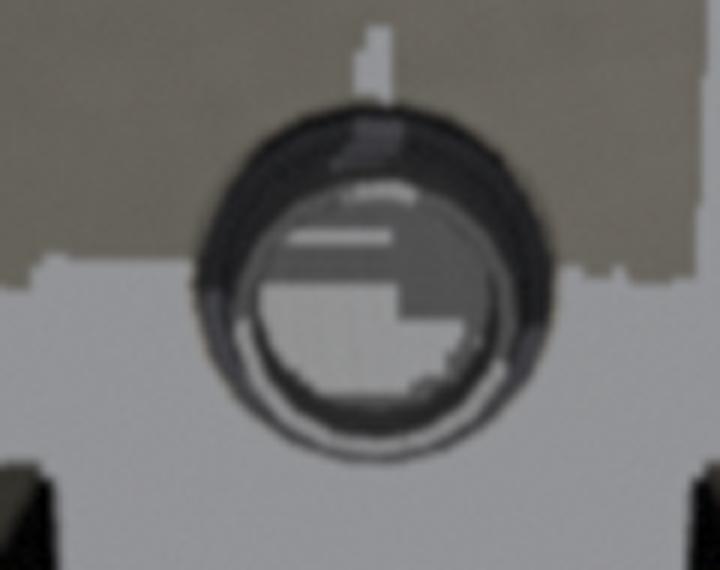

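View pics/w_p_o.png

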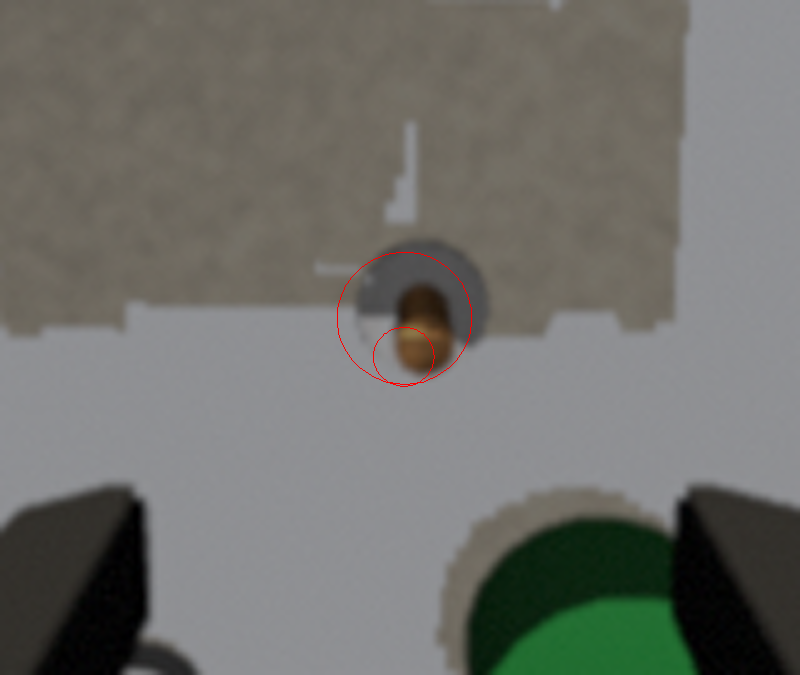

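```bash
python3 - <<'E'
from h import *
w=load('w_p'); 
a=atz(w,240+423/5-.4,130+345/5-.4,.042); b=atz(w,240+423/5-.4,130+305/5,.006); print(a,b)
p=[a[0]-.001,a[1]-.0012]
hand.gripper_to(.045,15)
env.movel(p+[.06]); env.pause(.2); w=snap('wrist','w_p2'); overlay(w,[],(0,0),'w_p2_o',(260,160,380,265),6)
print(env.get_time_s(),p)
E
```

```text
[0.46226591 0.08760293 0.042     ] [0.46196259 0.08792772 0.006     ]
28.525 [np.float64(0.4612659124939277), np.float64(0.08640293052443204)]
```

View pics/w_p2_o.png

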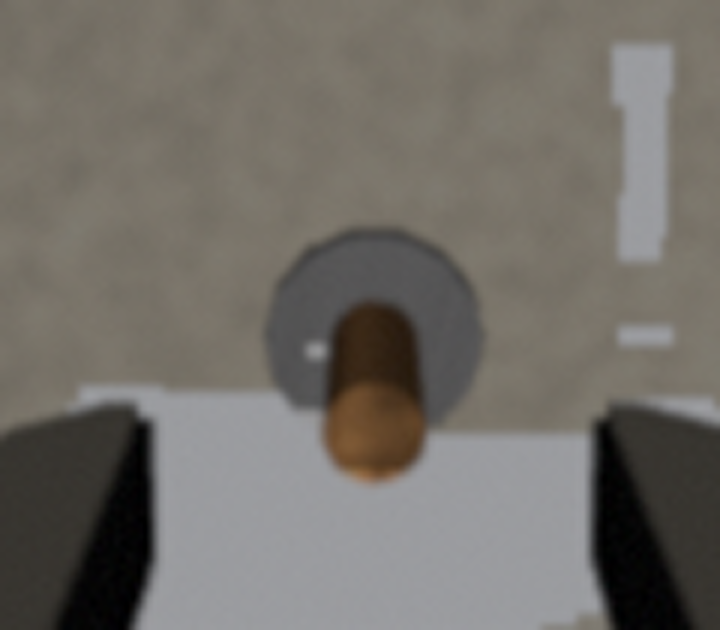

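```bash
python3 - <<'E'
from h import *
w=load('w_p2'); T=env.get_tcp_pos(); print(T)
a=atz(w,260+373/6-.4,160+431/6-.4,.042); print(a-T)
dx=a[0]-.0026-T[0]; print(dx)
p=[.46127+dx,.0864]
env.movel(p+[.0225],feed=.08); hand.gripper_to(.006,15); print('w',env.get_width())
env.movel(p+[.12]); env.pause(.1); print('w',env.get_width(),env.get_force())
env.move_pose([.4778,.3373,.15],rot(np.pi/2))
env.movel([.4778,.3373,.057+.0225+.025],feed=.1); env.pause(.3)
T=env.get_tcp_pos(); print(T)
w=snap('wrist','w_ph'); overlay(w,[],T[:2],'w_ph_o',(250,150,390,265),5)
s=snap('scene','s_ph'); overlay(s,[],T[:2],'s_ph_o',(395,110,465,180),8)
print(env.get_time_s())
E
```

```text
[0.46199255 0.08634759 0.06084774]
[ 0.00024434  0.00128821 -0.01884774]
-0.002355660294532491
w 0.011607624115953358
w 0.011315683939270297 [ 0.41439169 -0.04204732 -0.45694214]
[0.47811842 0.33749791 0.10513162]
32.675
```

View pics/w_ph_o.png

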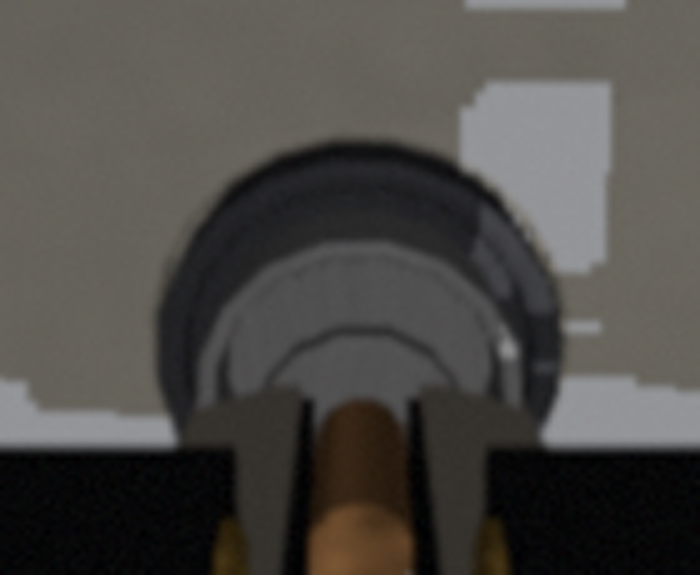

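View pics/s_ph_o.png

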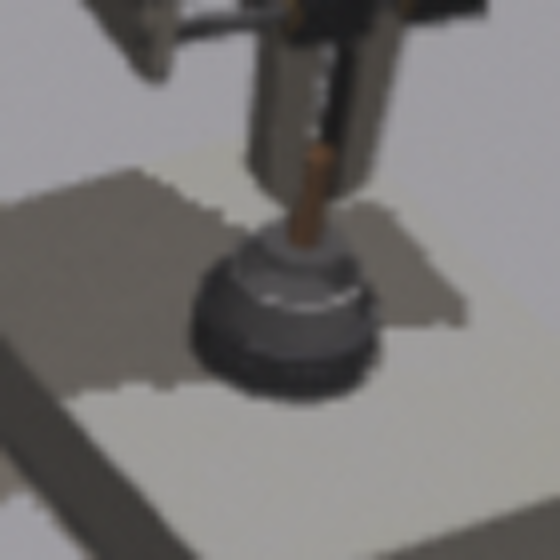

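```bash
python3 - <<'E'
from h import *
w=load('w_ph'); c=np.array([.4781,.3375])
for off in(0,.002,.004):
  for r,z in((.032,.06),(.024,.076),(.021,.076),(.015,.0826),(.015,.0886)):
    p=(proj(w,circ(c+[off,.0013],r,z,720))-[250,150]+.5)*5-.5
    print(off,r,z,'top',p[:,1].min().round(1),p[:,0].min().round(1),p[:,0].max().round(1))
E
```

```text
0 0.032 0.06 top 147.7 154.9 566.4
0 0.024 0.076 top 222.4 194.9 526.7
0 0.021 0.076 top 243.1 215.6 506.0
0 0.015 0.0826 top 296.5 253.8 467.9
0 0.015 0.0886 top 308.3 250.7 471.2
0.002 0.032 0.06 top 160.8 155.4 566.0
0.002 0.024 0.076 top 236.2 195.3 526.4
0.002 0.021 0.076 top 256.9 216.0 505.7
0.002 0.015 0.0826 top 310.5 254.1 467.7
0.002 0.015 0.0886 top 322.7 251.0 470.9
0.004 0.032 0.06 top 173.9 155.9 565.6
0.004 0.024 0.076 top 250.0 195.7 526.0
0.004 0.021 0.076 top 270.6 216.3 505.4
0.004 0.015 0.0826 top 324.4 254.4 467.4
0.004 0.015 0.0886 top 337.0 251.3 470.6
```

```bash
python3 - <<'E'
from h import *
f0=env.get_force(); x=.4769
for z in (.090,.084,.0815,.0805,.0800):
    env.movel([x,.3373,z],feed=.05); f=env.get_force(); print(z,env.get_tcp_pos().round(4),(f-f0).round(2))
    if abs(f-f0).max()>6: break
hand.gripper_to(.035); print(env.get_width())
env.movel([x,.3373,.20],feed=.15);env.pause(.3)
w=snap('wrist','w_ps'); overlay(w,[],(0,0),'w_ps_o',(260,150,380,245),6)
env.move_pose([.652,.096,.20],rot(np.pi/2)); env.pause(.3); w=snap('wrist','w_c'); overlay(w,[(.010,.074)],env.get_tcp_pos(),'w_c_o',(240,130,400,265),5)
print(env.get_tcp_pos(),env.get_time_s())
E
```

```text
0.09 [0.4765 0.3371 0.0894] [-0.2  -0.57  0.74]
0.084 [0.4767 0.3372 0.0836] [-0.7   0.07 -0.14]
0.0815 [0.4768 0.3373 0.0814] [-0.28 -1.    0.8 ]
0.0805 [0.4769 0.3373 0.0805] [ 0.54 -0.54  0.46]
0.08 [0.4769 0.3373 0.08  ] [ 0.69 -0.22 -0.23]
0.03522918263897957
[0.65172245 0.09700016 0.20020791] 37.5333
```

View pics/w_ps_o.png

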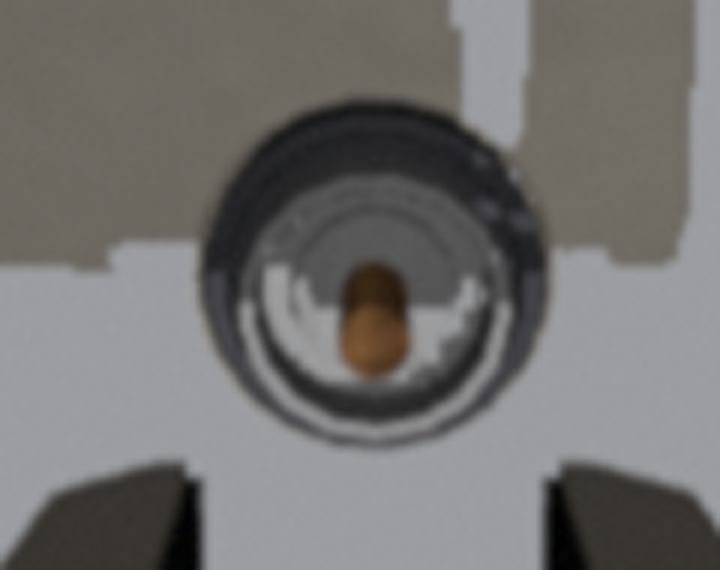

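View pics/w_c_o.png

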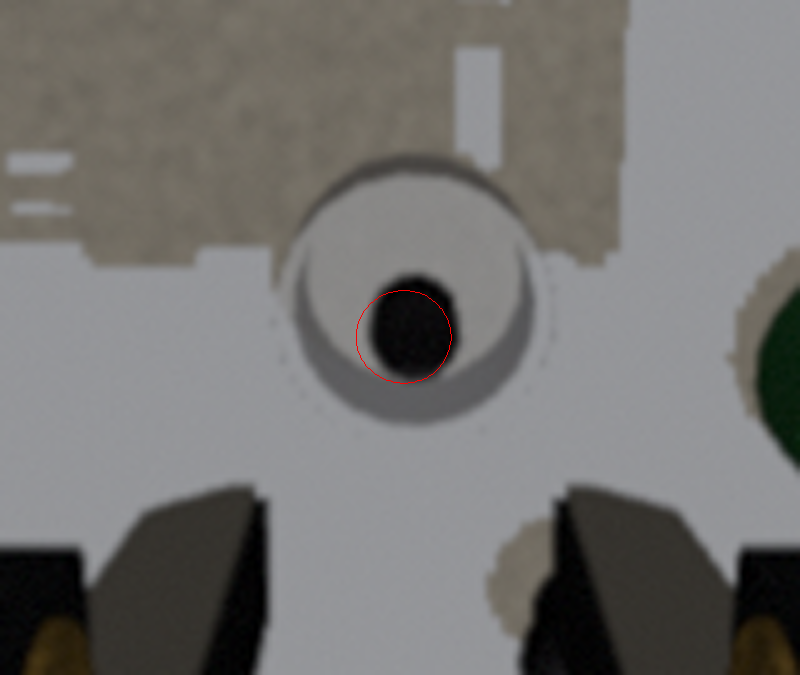

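```bash
python3 - <<'E'
from h import *
w=load('w_c'); T=env.get_tcp_pos()
a=atz(w,240+414.5/5-.4,130+333/5-.4,.074); print(a)
p=[a[0]-.001,a[1]-.0013]
hand.gripper_to(.045,25); env.movel(p+[.10]); env.pause(.3); T=env.get_tcp_pos(); print(T)
w=snap('wrist','w_c2'); overlay(w,[(.010,.074)],T[:2]+[.0024,.0013],'w_c2_o',(250,150,390,265),5)
print(env.get_time_s())
E
```

```text
[0.6509     0.09939133 0.074     ]
[0.65036591 0.09809625 0.10090646]
39.1333
```

View pics/w_c2_o.png

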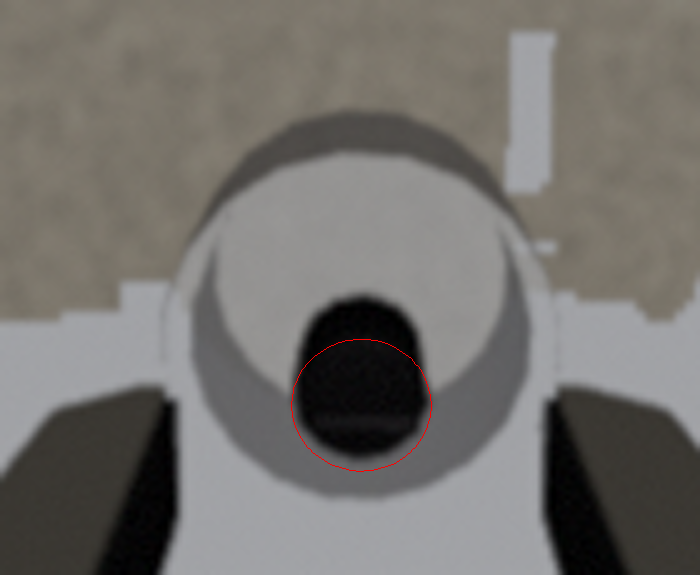

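```bash
python3 - <<'E'
from h import *
p=[.6484,.0980]
env.movel(p+[.0540],feed=.08); print(env.get_force()); hand.gripper_to(.012,25); print('w',env.get_width())
env.movel(p+[.16]); env.pause(.1); print('w',env.get_width(),env.get_force())
env.move_pose([.4778,.3373,.20],rot(np.pi/2))
env.movel([.4778,.3373,.054+.060+.050],feed=.1); env.pause(.3)
T=env.get_tcp_pos(); print(T)
w=snap('wrist','w_ch'); overlay(w,[],T[:2],'w_ch_o',(240,130,400,265),5)
s=snap('scene','s_ch'); overlay(s,[],T[:2],'s_ch_o',(385,90,475,180),7)
print(env.get_time_s())
E
```

```text
[ 0.33105607  0.26366224 -0.10479403]
w 0.019539466960799515
w 0.019334929393329876 [-0.13367676  0.34722553 -1.91591207]
[0.47813026 0.33745776 0.16464555]
43.4
```

View pics/w_ch_o.png

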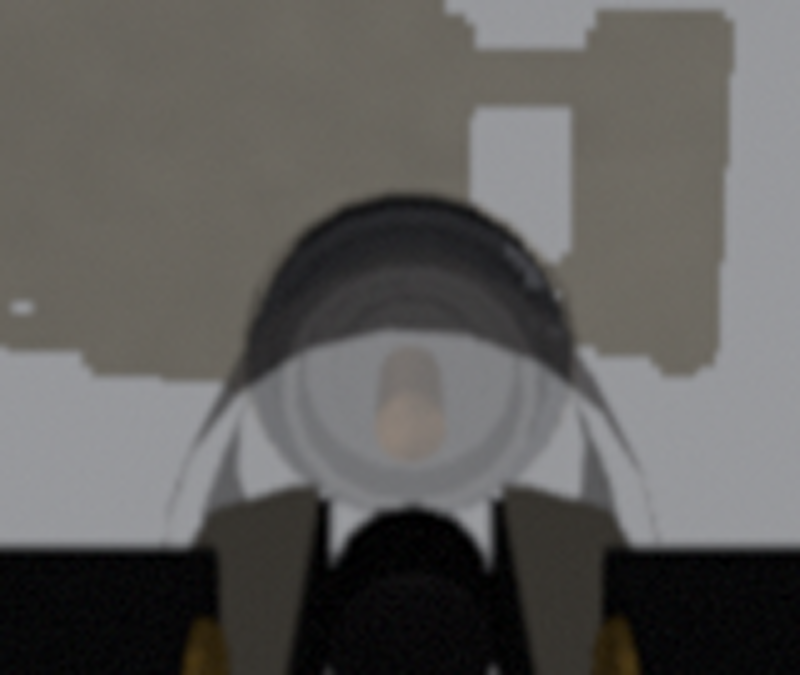

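View pics/s_ch_o.png

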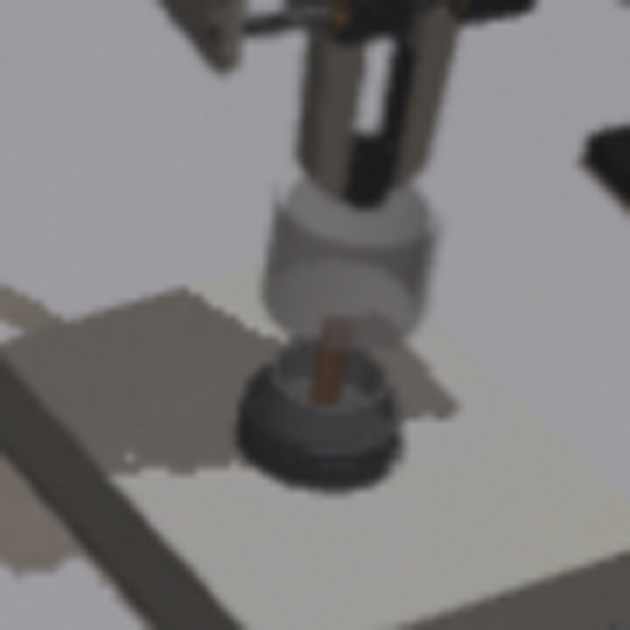

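```bash
python3 - <<'E'
from h import *
f0=env.get_force()
env.movel([.4776,.3373,.054+.080],feed=.06); env.pause(.3)
T=env.get_tcp_pos(); print(T,env.get_force()-f0)
w=snap('wrist','w_ch2'); overlay(w,[],T[:2],'w_ch2_o',(250,150,390,265),5)
s=snap('scene','s_ch2'); overlay(s,[],T[:2],'s_ch2_o',(395,110,465,180),9)
for off in(0,.002,.004):
  for n,r,z in(('ringtop',.032,.06),('ringbot',.032,.036),('covrim',.032,T[2]-.054),('covtop',.032,T[2]-.004),('dish',.024,.076)):
    p=(proj(w,circ(T[:2]+[off,.0013],r,z,720))-[250,150]+.5)*5-.5
    print(off,n,'top',p[:,1].min().round(1),p[:,0].min().round(1),p[:,0].max().round(1))
print(env.get_time_s())
E
```

```text
[0.47778997 0.33739747 0.13438154] [ 0.45319541  0.48920844 -0.35595835]
0 ringtop top 120.2 178.1 543.0
0 ringbot top 101.9 193.6 527.3
0 covrim top 138.7 162.6 558.7
0 covtop top 202.0 110.2 611.8
0 dish top 183.9 214.8 506.5
0.002 ringtop top 131.9 178.5 542.6
0.002 ringbot top 112.6 193.9 527.1
0.002 covrim top 151.4 163.0 558.3
0.002 covtop top 218.0 110.9 611.1
0.002 dish top 196.1 215.1 506.2
0.004 ringtop top 143.5 178.9 542.3
0.004 ringbot top 123.3 194.2 526.8
0.004 covrim top 164.0 163.4 557.9
0.004 covtop top 234.0 111.6 610.5
0.004 dish top 208.3 215.4 505.9
44.45
```

View pics/w_ch2_o.png

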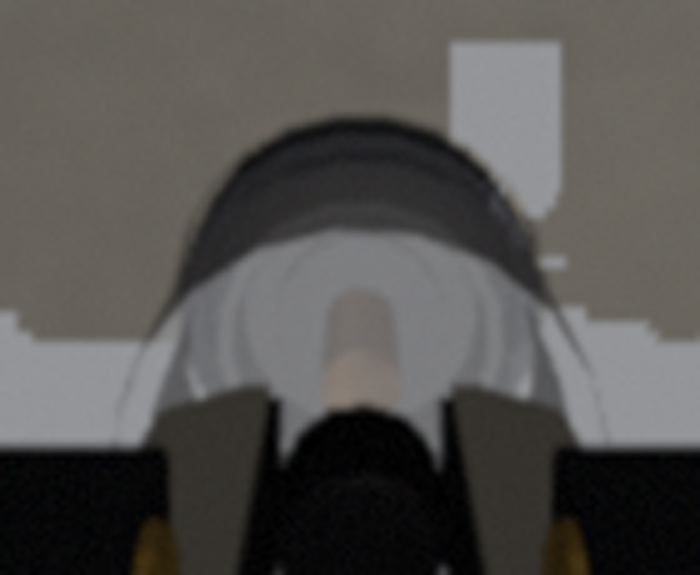

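View pics/s_ch2_o.png

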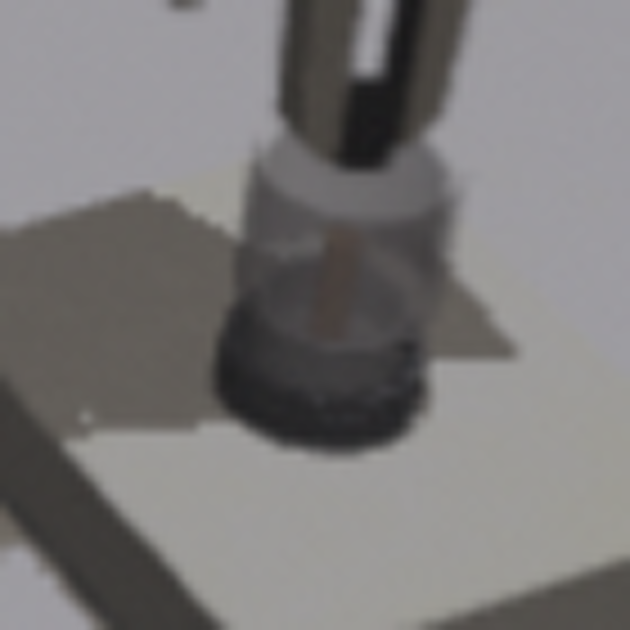

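```bash
python3 - <<'E'
from h import *
f0=env.get_force(); x=.4774
for z in (.127,.120,.1165,.1152,.1146,.1142):
    env.movel([x,.3373,z],feed=.05); f=env.get_force(); print(z,env.get_tcp_pos().round(4),(f-f0).round(2))
    if abs(f-f0).max()>6: break
env.pause(.2); print(env.get_force()-f0,env.get_tcp_pos())
w=snap('wrist','w_ch3'); overlay(w,[],(0,0),'w_ch3_o',(250,150,390,265),5)
s=snap('scene','s_ch3'); overlay(s,[],(0,0),'s_ch3_o',(395,110,465,180),9)
print(env.get_time_s())
E
```

```text
0.127 [0.4769 0.3371 0.1263] [ 0.11  0.18 -1.13]
0.12 [0.4771 0.3371 0.1195] [ 0.92 -0.72  0.18]
0.1165 [0.4773 0.3372 0.1163] [ 0.87 -0.42 -0.55]
0.1152 [0.4774 0.3373 0.1152] [ 0.82 -0.47  0.13]
0.1146 [0.4774 0.3373 0.1146] [ 0.18 -1.48  0.  ]
0.1142 [0.4775 0.3374 0.1143] [-0.56 -0.02  1.3 ]
[-0.34002324 -0.64334344  1.87288771] [0.47745804 0.33738818 0.11435643]
46.3333
```

View pics/w_ch3_o.png

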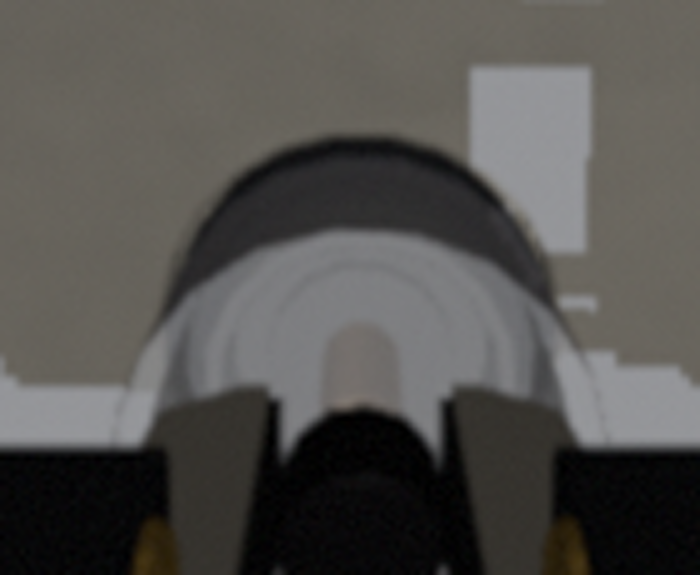

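View pics/s_ch3_o.png

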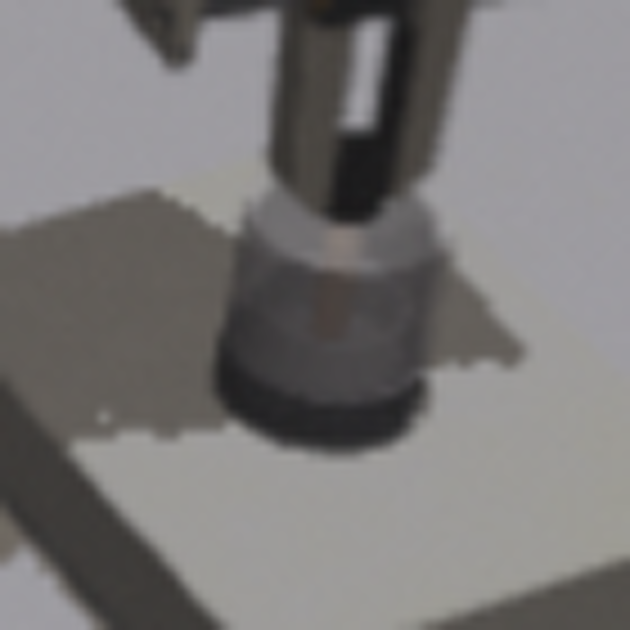

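```bash
python3 - <<'E'
from h import *
hand.gripper_to(.045); print(env.get_width(),env.get_force())
env.movel([.4774,.3373,.22],feed=.15);env.pause(.3)
w=snap('wrist','w_f'); overlay(w,[],(0,0),'w_f_o',(250,120,390,240),5)
env.move_pose([.40,-.25,.30],rot(np.pi/2)); env.pause(.3)
s=snap('scene','s_f'); t=snap('top','t_f')
overlay(s,[(.032,.06),(.032,.110)],(.4785,.3373),'s_f_o',(385,100,475,180),8)
overlay(s,[],(0,0),'s_f_o2',(385,100,475,180),8)
overlay(t,[],(0,0),'t_f_o',(140,110,400,310),3)
P=cloud(t); m=(abs(P[...,0]-.478)<.033)&(abs(P[...,1]-.338)<.033)&(P[...,2]>.07)
q=P[m]; top=q[abs(q[:,2]-.11)<.006]; A=np.c_[top[:,:2]-top[:,:2].mean(0),np.ones(len(top))]
print(len(top),np.linalg.lstsq(A,top[:,2],rcond=None)[0],q[:,2].max(),q[q[:,2]>.128].mean(0))
print(env.get_time_s())
E
```

```text
0.044855987602913934 [-0.43213692 -0.1009771   0.02316696]
603 [0.00219908 0.01717916 0.1110144 ] 0.1388459348640487 [0.48103548 0.33509381 0.13449729]
50.725
```

View pics/w_f_o.png

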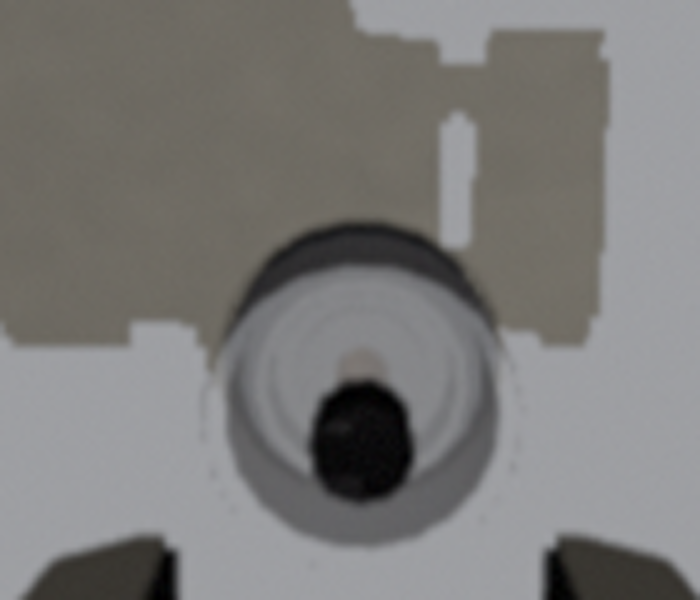

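View pics/s_f_o2.png

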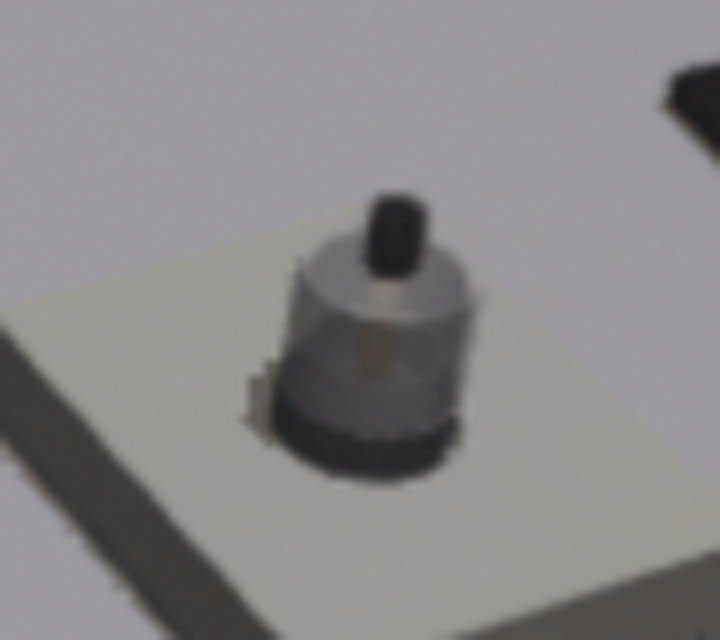

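View pics/t_f_o.png

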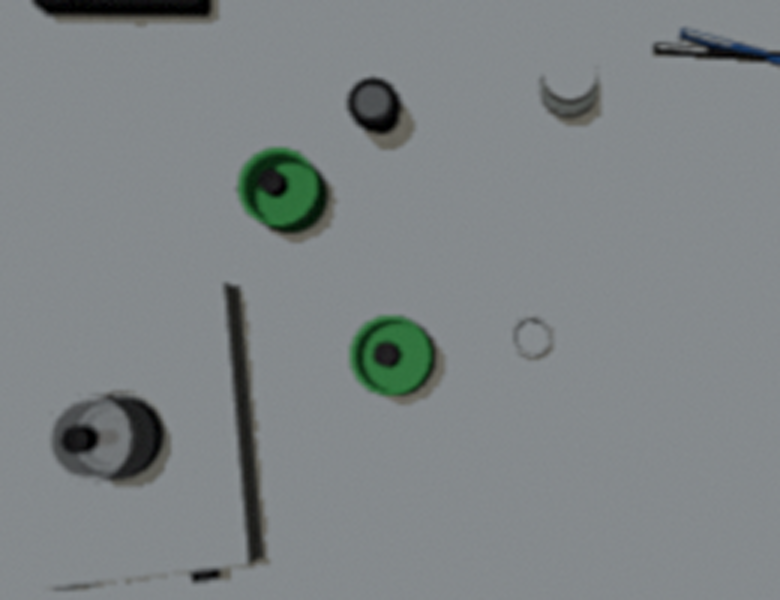

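```bash
python3 -c "
from h import *
print(abs(env.get_joint_velocities()).max()); env.hand_in(); print(env.get_time_s())"
```

```text
0.001938340363642302
the job is handed in; nothing more can be done
the job is handed in; nothing more can be done
```

The specimen is set up on the light base in the order asked: ring in the well, larger dish in the ring's recess, post in the dish, and the clear cover over both. The job is handed in, with the clock at about 51 s at the last check.

**Final checks**
- **Ring:** its rim measured about 60 mm high, as it should be when seated flat. A few readings at one side of the rim came out lower, at 48–52 mm. I put these down to samples landing just off the edge.
- **Cover:** its top face measured 111 mm against 110 nominal. The fitted slope was at most 1°, so it stands level.
- **Knob:** its top measured about 134 mm, as expected.
- **Placing forces:** they stayed under about 2 N throughout.
- **Other items:** the spare dish, eyepiece, jar and green look-alikes are in the same places as in the first top picture. The gripper was empty and well clear when I handed in.

**Disagreement:** the cameras differed by 2–4 mm on the position of the well along x. I settled it by comparing the ring's edge with the well's rim directly in the wrist picture. The ring then went in without resistance.

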